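# Load a sample tube and index the lamp slide one station

### The arm

A 6-joint arm with a two-finger parallel gripper is mounted at the origin on a cart in front of the work surface, level with it; the furniture and walls round the work are solid. World frame = base frame: x ahead of the robot, y to its left, z up, the work surface at z = 0. Lengths are in m, angles in rad, forces in N, time in s.
With the tool pointing down it reaches from about 0.3 to 0.875 m from the base axis. Payload 6.4 kg.
Tool frame: the origin (TCP) lies where the fingers leave the gripper's body, on its centre line; the fingertips stand 73 mm ahead of it and the grasp point (between the pads) lies 54 mm ahead of it; z points along the fingers, y is the line along which they close (so a half turn about z gives the same grasp; the last joint's range is limited). The gripper opens to 85 mm and grips with 20 to 120 N. Pads are 22 mm wide; open, the fingers measure 114 mm over their backs; the gripper's body (76 mm by 85 mm) begins 54 mm behind the grasp point. The pads swing forward as they close: fully open they stand 13 mm farther back than shut.
Start: joints at [-1.533, 0.181, 1.607, -0, 1.354, -0.206], TCP at [0.139, -0.558, 0.304] pointing down, gripper open.
Joint ranges: [-2.99, 2.99], [-0.89, 2.07], [0.3, 2.58], [-1.14, 4.28], [0, 2.63], [-3.12, 3.12]. Speed limits (rad/s): [2.57, 2.57, 3.01, 3.14, 3.14, 3.14].

### API

Orientations are given as a unit quaternion [w, x, y, z].
In Python, from bench import ctrl gives the robot as it stands.
- The arm moves only by the tool carry_out, never from a script. Its argument "steps" is one flat list of numbers, 7 for each row, row after row: the shift along the tool's x, y, z in m, then the turn, a rotation vector about the tool's x, y, z in rad, then the opening, from 0 (shut) to 1 (fully open). In form: [dx, dy, dz, wx, wy, wz, claw, dx, dy, dz, wx, wy, wz, claw, ...]. A call has 1 to 20 rows; each row is the pose to reach, as a shift and turn from the pose commanded when the call began, along the tool's axes at that moment; what a row does not reach only later rows make up. A row lasts 1/10 s, in which the tool goes at most 50 mm and 8.59 degrees, less where a joint would pass 70% of its speed; a pose out of reach is approached as far as the arm can. A call with a gripper value outside its range is refused whole. The fingers move at their own pace and stop on an object; the grip force is fixed at half the most. Time passes only in rows, so rows that repeat a pose let the fingers close. It gives the time, the measured TCP pose, the force, the opening and the grip force at its end, in the units of the state.
- ctrl.get_obs(): the state, without advancing time (a new reading comes with each control period).
- ctrl.camera(name): name is "side" or "top"; returns the picture (480x640x3 uint8, red, green, blue); there is no depth.
- ctrl.camera_params(name): a dict with "vertical_fov" (degrees; the focal length in pixels is half the picture's height over the tangent of half this angle, whatever the lens; pixels are square), "cx", "cy" (the principal point, pixels), "cam_to_world" (4x4, takes a point from camera to world coordinates). Camera axes: x right, y down, z forward; pixel columns grow to the right and rows downward; lengths in m; the calibration is good to about 2 mm. A picture is of the moment at which its call begins. camera_params takes no time and is no camera call.
- ctrl.hand_in(): hands the job in; it is judged then, once.
The state is a dict: "time_s": time; "q": joint angles; "dq": joint speeds; "joint_efforts": joint torques, N m; "eef_pos": TCP position; "eef_rot": TCP orientation; "wrist_force": force on the tool from outside, world axes, zero at the start; "torque": the same for the moment, N m; "opening": opening from 0.0 (shut) to 1.0 (fully open); "grasp_force": force on a finger pad.
Only numpy, scipy, OpenCV 4.12 (cv2) and the standard library are available. Lean on these libraries where they do the work, as an engineer would, in place of code of your own. Each camera call takes 0.05 s, during which the arm holds its last target. There are 200 camera calls.

### The job

Lift the blue-capped tube out of the front rack, beside the lamp slide (not the rack at the back of the bench), set it upright, tip down, through the ring of the tube holder on the slide's blue carriage, and let go of it. Then take the carriage's red index knob, pull it up to draw the pin, slide the carriage to the next hole so that the tube stands in front of the lamp, and let the pin down fully home in that hole. Finish while still holding the knob and pressing it down firmly, so that the carriage has no play while the tube is read; do not let go, and leave the other two tubes where they stand in the front rack.

Things in the scene. Friction and masses are not known exactly. Their poses are not given: they have to be found in the camera images.
- sample_center (a point): the tube to load: conical, BLUE screw cap, 102 mm long, 18 g, upright in the front blue rack. The point is its centre, 51 mm above the tip; z runs up to the cap. Body 16.5 mm in diameter, its lowest 25 mm tapering to a 6 mm tip; the cap is 20.5 mm in diameter and takes the top 13 mm (38 to 51 mm above the point)
- tube_white_center (a point): another tube of the same kind, white cap, in the rack (leave it): its centre, half-way up. The three tubes stand in one row, 66 mm apart, in any order
- tube_orange_center (a point): another tube of the same kind, orange cap, in the rack (leave it): its centre, half-way up
- rack: the front one of two blue tube racks (the other, at the back of the bench, is not used), 67 (x) by 180 (y) by 59 mm tall, fixed; origin under its centre, on the bench. The tubes' tips stand 3 mm above the bench in holes of its top plate, so a tube is free once lifted 60 mm
- slide_base: the lamp slide: dark steel base 80 mm wide, fixed to the bench, carrying an aluminium rail (36 mm wide, 265 mm long) along its y axis. Origin on the bench below the place before the lamp, z up. The carriage travels towards its -y. The rail has three index holes 60 mm apart: the loading hole (pin in it at the start), the next one, which puts the tube before the lamp, and a third beyond
- lamp_station (a point): where the tip of a seated tube stands when the tube is before the lamp: 28 mm above slide_base's origin, same axes. On its +x side a black mask with a round opening (56 mm wide, 80 mm tall, 33 mm away) and behind it the white candling lamp with its black head, 90 mm tall, from 42 to 240 mm away
- holder_ring (a point): centre of the upper face of the tube holder's ring on the carriage, 86 mm above the bench; axes parallel to slide_base's. A level plate 34 (x) by 46 (y) by 8 mm with a chamfered 19 mm hole, on two side walls; 58 mm below its upper face is the seat for the tip, a recess 12 mm wide and 6 mm deep. A seated tube has its centre 7 mm below this point and its cap's lower edge 31 mm above it
- carriage (a joint): travel of the carriage from the loading hole towards slide_base's -y, m: 0 at the loading hole, 0.060 at the next hole (before the lamp), 0.120 at the third. It slides with about 1.2 N of friction, only while the pin is drawn; the pin has 0.6 mm of play each way in a hole
- knob_grip (a point): centre of the red index knob: fluted upright cylinder, 24 mm in diameter, 24 mm tall, 84 mm above the bench while the pin is home. It stands on the carriage, 65 mm from the holder ring on slide_base's +y side, above a steel housing 17 mm wide (26 mm at its foot) that ends 2 mm below the knob; it moves with the carriage and with the pin
- plunger (a joint): height of the knob and pin above fully home, m: 0 home in a hole, 0.014 pulled to the stop. The round-ended pin is out of the hole at 0.009 and rests on the rail at 0.009 between holes. A spring pushes it down, 2 N at home, 5.5 N at the stop; at home the pin stands on the bottom of its hole, which takes any push on the knob

How it is judged:
By the outcome, as a careful person would: the job done as asked, in the order asked, and still so for the second after the job is handed in, while the arm keeps its last pose, push and grip.
It also fails if it takes over 48 s, if anything falls off the work surface, if the arm or the gripper's body presses on something with over 40 N, if the wrist force passes 120 N, or if a joint passes its speed limit or range.

## Working session

There is one attempt and no reset: what is moved stays moved. The work goes in short steps, Python scripts to look and compute and a tool call to move; the robot and the scene stay as the last step left them, time stands still between calls to the robot, and variables do not carry over. Pictures are saved under pics/ and viewed, at most 10 in all, crops included, and the job is handed in when it is done.

Besides the shell and the picture viewer there is one more tool, called after ">>>" as name(argument=value, ...) on one line, values as JSON. carry_out: Moves the arm, as the interface text tells. Its arguments: {"type":"object","properties":{"steps":{"type":"array"}},"required":["steps"]}

```bash
mkdir -p pics; ls; python3 - <<'E'
from bench import ctrl
import cv2
for n in("side","top"):
    cv2.imwrite(f"pics/{n}0.png",ctrl.camera(n)[:,:,::-1]); print(n,ctrl.camera_params(n))
o=ctrl.get_obs();print(o)
E
```

```text
pics
side {'vertical_fov': 51.083894335341625, 'cx': 329.52742682221594, 'cy': 237.03136002176177, 'cam_to_world': array([[-0.92961737, -0.16023784,  0.33186651,  0.2271731 ],
       [-0.36789047,  0.35063585, -0.86122651,  0.88375091],
       [ 0.02163678, -0.92270165, -0.38490715,  0.42022982],
       [ 0.        ,  0.        ,  0.        ,  1.        ]])}
top {'vertical_fov': 49.977512261886005, 'cx': 319.38391453236994, 'cy': 245.4387499953984, 'cam_to_world': array([[ 0.01564261, -0.9951509 ,  0.09710815,  0.43350936],
       [-0.99951015, -0.01819585, -0.02546307,  0.15042224],
       [ 0.02710656, -0.09666227, -0.99494806,  0.91381676],
       [ 0.        ,  0.        ,  0.        ,  1.        ]])}
{'time_s': 0.1, 'q': array([-1.53329064e+00,  1.81476497e-01,  1.60790317e+00, -4.37894506e-06,
        1.35380166e+00, -2.06305088e-01]), 'dq': array([-0.00046125, -0.0005635 , -0.00208973, -0.0018735 ,  0.00195918,
        0.00104562]), 'joint_efforts': array([ 6.36398454e-04, -4.45872688e+01, -3.52237058e+01, -3.84842915e-04,
        4.08922759e-03, -9.67404823e-07]), 'eef_pos': array([ 0.13880485, -0.55760071,  0.30307101]), 'eef_rot': array([-7.91685260e-04,  9.92578365e-01,  1.21604103e-01,  6.48317205e-05]), 'wrist_force': array([ 0.77960298, -0.50690104, -0.15718659]), 'torque': array([ 0.03396915, -0.03868214,  0.020021  ]), 'grasp_force': 0.0, 'opening': 0.9977160822533915}
```

View pics/side0.png

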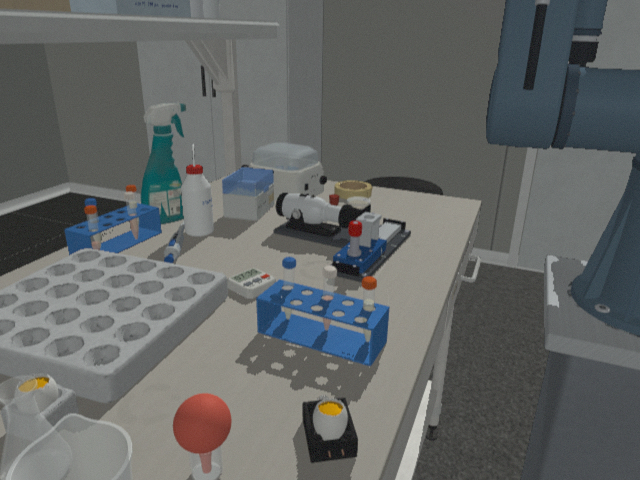

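View pics/top0.png

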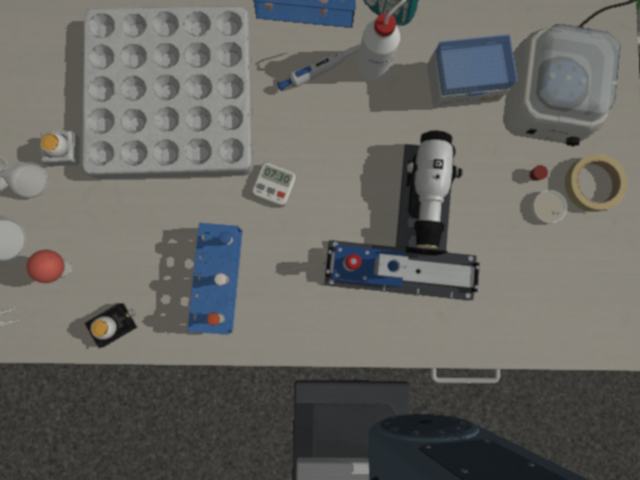

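The side view shows the front rack with blue cap at about (289,263), white (330,272), orange (370,283), and the red knob at (355,230). In the top view the blue cap is at about (226,239), the knob at (352,262) and the ring hole at (394,266).

```bash
python3 - <<'E'
import cv2,numpy as np
s=cv2.imread("pics/side0.png");t=cv2.imread("pics/top0.png")
def c(im,x,y,w,h,k): return cv2.resize(im[y:y+h,x:x+w],None,fx=k,fy=k,interpolation=cv2.INTER_CUBIC)
a=c(s,250,210,160,120,5);b=c(t,320,235,160,70,5)
cv2.imwrite("pics/s1.png",a)
cv2.imwrite("pics/t1.png",np.vstack([b[:, :800],np.hstack([c(t,185,220,60,50,5),c(t,185,220+45,60,70,5)[:250],np.zeros((250,200,3),np.uint8)])])[:600])
E
```

```text
(no output)
```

View pics/s1.png

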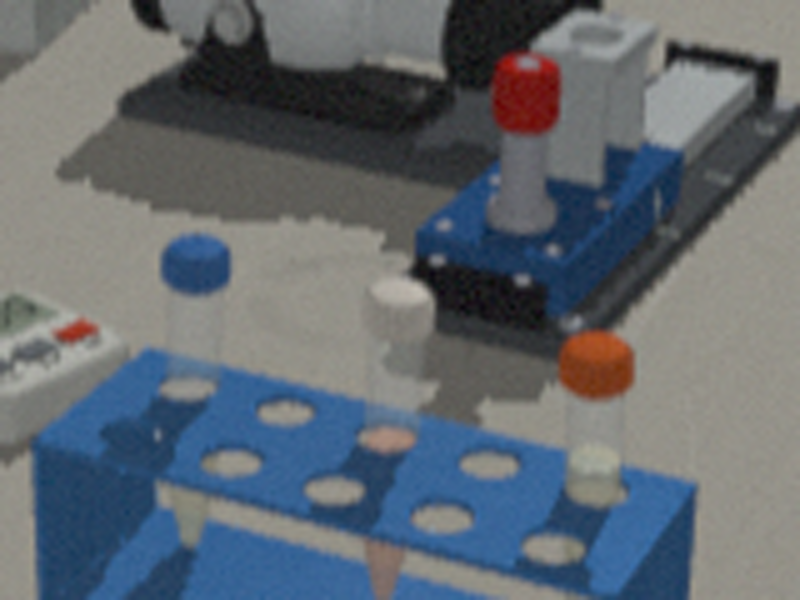

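View pics/t1.png

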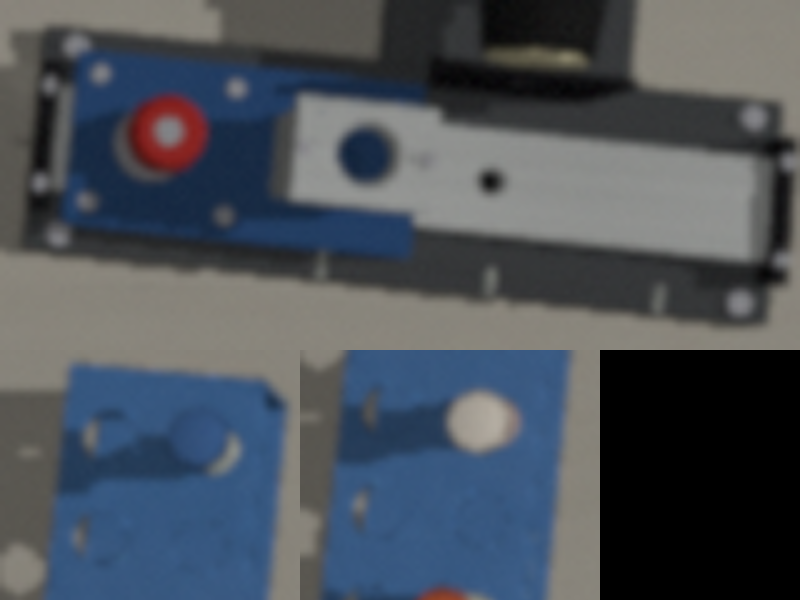

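Crops (5× scale): the side one shows the knob silhouette at crop (527,93), ring hole (597,36) and blue cap (196,264). The top one shows the knob at (168,132), the ring hole at (366,154), the base's lower edge running (20,245)–(765,322) and the blue cap at (200,438).

```bash
cat > h.py <<'E'
import cv2,numpy as np
from bench import ctrl
def ray(n,u,v):
    p=ctrl.camera_params(n);f=240/np.tan(np.radians(p["vertical_fov"]/2));M=p["cam_to_world"]
    d=M[:3,:3]@[(u-p["cx"])/f,(v-p["cy"])/f,1];return M[:3,3],d/np.linalg.norm(d)
def plane(n,u,v,z):
    o,d=ray(n,u,v);return o+d*(z-o[2])/d[2]
def tri(a,b):
    A=0;B=0;R=[ray("side",*a),ray("top",*b)]
    for o,d in R:
        P=np.eye(3)-np.outer(d,d);A=A+P;B=B+P@o
    x=np.linalg.solve(A,B);return x,[np.linalg.norm((np.eye(3)-np.outer(d,d))@(x-o))*1e3 for o,d in R]
def blob(im,lo,hi,box):
    x,y,w,h=box;m=cv2.inRange(cv2.cvtColor(im[y:y+h,x:x+w],cv2.COLOR_BGR2HSV),np.array(lo),np.array(hi))
    n,l,s,c=cv2.connectedComponentsWithStats(m);i=1+np.argmax(s[1:,4])
    bx=s[i];return (x+bx[0]+(bx[2]-1)/2,y+bx[1]+(bx[3]-1)/2),tuple(c[i]+[x,y]),bx[2:].tolist()
E
python3 - <<'E'
from h import *
np.set_printoptions(precision=4,suppress=True)
s=cv2.imread("pics/side0.png");t=cv2.imread("pics/top0.png")
S=lambda u,v:(250+(u+.5)/5-.5,210+(v+.5)/5-.5)
T=lambda u,v:(320+(u+.5)/5-.5,235+(v+.5)/5-.5)
T2=lambda u,v:(185+(u+.5)/5-.5,220+(v-350+.5)/5-.5)
T3=lambda u,v:(185+(u-300+.5)/5-.5,265+(v-350+.5)/5-.5)
rs=blob(s,(0,150,60),(4,255,255),(340,215,35,30));rt=blob(t,(0,150,60),(6,255,255),(335,250,30,30))
bs=blob(s,(100,130,50),(125,255,255),(275,250,28,22));os_=blob(s,(3,150,80),(14,255,255),(355,270,30,25));ot=blob(t,(0,130,60),(14,255,255),(200,305,30,25))
for x in(rs,rt,bs,os_,ot):print(x)
print("knob",tri(rs[1],rt[1]),tri(rs[0],rt[0]))
print("bluecap",tri(bs[1],T2(200,438)))
print("whitecap",tri(S(400,309),T3(482,420)))
print("orangecap",tri(os_[1],ot[1]))
print("ring",tri(S(597,36),T(366,154)), plane("top",*T(366,154),.086),plane("side",*S(597,36),.086))
for a,b,z in(((20,245),(765,322),.0),((440,122),(765,155),.02),((321,262),(659,298),.01)):
    p,q=plane("top",*T(*a),z),plane("top",*T(*b),z);d=p-q;print(p,q,"yaw",np.degrees(np.arctan2(-d[0],d[1])))
E
```

```text
((np.float64(354.5), np.float64(227.5)), (np.float64(354.7986577181208), np.float64(228.53691275167785)), [14, 16, 149])
((np.float64(352.5), np.float64(261.5)), (np.float64(352.41), np.float64(261.93)), [14, 14, 100])
((np.float64(289.0), np.float64(262.5)), (np.float64(288.94690265486724), np.float64(262.4424778761062)), [13, 10, 113])
((np.float64(368.5), np.float64(282.0)), (np.float64(368.57615894039736), np.float64(282.3112582781457)), [14, 13, 151])
((np.float64(213.0), np.float64(318.0)), (np.float64(213.0), np.float64(318.44329896907215)), [11, 11, 97])
knob (array([0.4892, 0.0755, 0.0843]), [np.float64(0.5692040270051979), np.float64(0.5692040270052097)]) (array([0.4898, 0.0756, 0.0862]), [np.float64(0.605220958856445), np.float64(0.6052209588565434)])
bluecap (array([0.5233, 0.28  , 0.0987]), [np.float64(0.16369053963319422), np.float64(0.1636905396330845)])
whitecap (array([0.4575, 0.2834, 0.0989]), [np.float64(0.3236486402768549), np.float64(0.3236486402767594)])
orangecap (array([0.3957, 0.2937, 0.0996]), [np.float64(0.05231829704194128), np.float64(0.052318297042045575)])
ring (array([0.4838, 0.01  , 0.0858]), [np.float64(0.29450926435107294), np.float64(0.2945092643512198)]) [0.4841 0.0101 0.086 ] [0.4834 0.0103 0.086 ]
[0.4549 0.1185 0.    ] [ 0.4319 -0.1473  0.    ] yaw -4.951647324425749
[ 0.4998 -0.0271  0.02  ] [ 0.4902 -0.1415  0.02  ] yaw -4.7856898869972255
[0.4505 0.013  0.01  ] [ 0.4398 -0.1065  0.01  ] yaw -5.1243117323028375
```

```bash
cat >> h.py <<'E'
from scipy.spatial.transform import Rotation as Ro
def rel(p,ya):
    "print tool-frame shift and turn to TCP p, tool y along world angle ya (deg) mod 180, z down"
    o=ctrl.get_obs();R=Ro.from_quat(o["eef_rot"],scalar_first=True)
    best=None
    for a in(ya,ya+180):
        a=np.radians(a);y=np.array([np.cos(a),np.sin(a),0]);z=np.array([0,0,-1.])
        r=(R.inv()*Ro.from_matrix(np.c_[np.cross(y,z),y,z])).as_rotvec()
        if best is None or np.linalg.norm(r)<np.linalg.norm(best): best=r
    print("t",round(o["time_s"],2),"at",o["eef_pos"].round(4),"F",o["wrist_force"].round(1),"open",round(o["opening"],3),"grip",round(o["grasp_force"],1))
    print("shift",(R.inv().apply(np.array(p)-o["eef_pos"])).round(4),"turn",best.round(4))
E
python3 -c "
from h import *
rel([.5233,.280,.25],-93)"
```

```text
t 0.1 at [ 0.1388 -0.5576  0.3031] F [ 0.8 -0.5 -0.2] open 0.998 grip 0.0
shift [ 0.5753 -0.7199  0.0544] turn [-1.600e-03 -1.000e-04  2.962e-01]
```

>>> carry_out(steps=[0.575,-0.72,0,0,0,0.296,1,0.575,-0.72,0,0,0,0.296,1,0.575,-0.72,0,0,0,0.296,1,0.575,-0.72,0,0,0,0.296,1,0.575,-0.72,0,0,0,0.296,1,0.575,-0.72,0,0,0,0.296,1,0.575,-0.72,0,0,0,0.296,1,0.575,-0.72,0,0,0,0.296,1,0.575,-0.72,0,0,0,0.296,1,0.575,-0.72,0,0,0,0.296,1,0.575,-0.72,0,0,0,0.296,1,0.575,-0.72,0,0,0,0.296,1,0.575,-0.72,0,0,0,0.296,1,0.575,-0.72,0,0,0,0.296,1,0.575,-0.72,0,0,0,0.296,1,0.575,-0.72,0,0,0,0.296,1,0.575,-0.72,0,0,0,0.296,1,0.575,-0.72,0.054,0,0,0.296,1,0.575,-0.72,0.054,0,0,0.296,1,0.575,-0.72,0.054,0,0,0.296,1])

```text
time_s: 2.1
eef_pos: [0.5214, 0.2819, 0.2443]
eef_rot: [0.001, 1.0, -0.025, -0.004]
wrist_force: [-1.4, -1.3, -0.5]
opening: 0.998
grasp_force: 0.0
```

```bash
python3 -c "
from h import *
rel([.5233,.280,.152],-93)"
```

```text
t 2.1 at [0.5214 0.2819 0.2443] F [-1.4 -1.3 -0.5] open 0.998 grip 0.0
shift [0.0028 0.0016 0.0923] turn [0.002  0.0081 0.0033]
```

>>> carry_out(steps=[0,0,0.04,0,0,0,1,0,0,0.04,0,0,0,1,0,0,0.04,0,0,0,1,0,0,0.04,0,0,0,1])

```text
time_s: 2.5
eef_pos: [0.5239, 0.2792, 0.212]
eef_rot: [-0.0, 1.0, -0.026, 0.001]
wrist_force: [-0.4, -0.6, 0.1]
opening: 0.999
grasp_force: 0.0
```

```bash
python3 -c "
from h import *
rel([.5233,.280,.152],-93)"
```

```text
t 2.5 at [0.5239 0.2792 0.212 ] F [-0.4 -0.6  0.1] open 0.999 grip 0.0
shift [-0.0008 -0.0007  0.06  ] turn [-0.0009 -0.0025 -0.0005]
```

>>> carry_out(steps=[-0.0008,-0.0007,0.03,0,0,0,1,-0.0008,-0.0007,0.05,0,0,0,1,-0.0008,-0.0007,0.059,0,0,0,1,-0.0008,-0.0007,0.059,0,0,0,1,-0.0008,-0.0007,0.059,0,0,0,1,-0.0008,-0.0007,0.059,0,0,0,0,-0.0008,-0.0007,0.059,0,0,0,0,-0.0008,-0.0007,0.059,0,0,0,0,-0.0008,-0.0007,0.059,0,0,0,0,-0.0008,-0.0007,0.059,0,0,0,0,-0.0008,-0.0007,0.059,0,0,0,0,-0.0008,-0.0007,0.059,0,0,0,0,-0.0008,-0.0007,0.059,0,0,0,0])

```text
time_s: 3.8
eef_pos: [0.5224, 0.2803, 0.1511]
eef_rot: [-0.0, 1.0, -0.026, 0.0]
wrist_force: [0.0, 0.7, 1.9]
opening: 0.216
grasp_force: 58.4
```

```bash
python3 -c "
from h import *
rel([.5233,.280,.235],-93)"
```

```text
t 3.8 at [0.5224 0.2803 0.1511] F [0.  0.7 1.9] open 0.216 grip 58.4
shift [ 0.001   0.0003 -0.0839] turn [-0.0002 -0.0003  0.0002]
```

>>> carry_out(steps=[0,0,-0.02,0,0,0,0,0,0,-0.05,0,0,0,0,0,0,-0.08,0,0,0,0,0,0,-0.11,0,0,0,0,0,0,-0.11,0,0,0,0,0,0,-0.11,0,0,0,0,0,0,-0.11,0,0,0,0])

```text
time_s: 4.5
eef_pos: [0.5215, 0.28, 0.2593]
eef_rot: [0.0, 1.0, -0.026, -0.001]
wrist_force: [-0.7, 0.3, -0.0]
opening: 0.214
grasp_force: 59.0
```

```bash
python3 -c "
from h import *
rel([.4829,.0103,.261],-93)"
```

```text
t 4.5 at [0.5215 0.28   0.2593] F [-0.7  0.3 -0. ] open 0.214 grip 59.0
shift [-0.0244  0.2713 -0.0014] turn [0.0009 0.0024 0.0001]
```

>>> carry_out(steps=[-0.003,0.03,0,0,0,0,0,-0.007,0.07,0,0,0,0,0,-0.011,0.11,0,0,0,0,0,-0.014,0.15,0,0,0,0,0,-0.018,0.19,0,0,0,0,0,-0.021,0.23,0,0,0,0,0,-0.0235,0.26,0,0,0,0,0,-0.0244,0.2713,0,0,0,0,0,-0.0244,0.2713,0,0,0,0,0,-0.0244,0.2713,0,0,0,0,0,-0.0244,0.2713,0,0,0,0,0,-0.0244,0.2713,0,0,0,0,0,-0.0244,0.2713,0,0,0,0,0,-0.0244,0.2713,0,0,0,0,0])

```text
time_s: 5.9
eef_pos: [0.4838, 0.0112, 0.2609]
eef_rot: [-0.0, 1.0, -0.026, 0.0]
wrist_force: [0.3, 0.4, -1.1]
opening: 0.212
grasp_force: 59.0
```

```bash
python3 -c "
from h import *
rel([.4829,.0103,.261],-93)
s=ctrl.camera('side')[:,:,::-1];t=ctrl.camera('top')[:,:,::-1]
cv2.imwrite('pics/s2.png',s);cv2.imwrite('pics/t2.png',t)
c=lambda im,x,y:cv2.resize(im[y:y+150,x:x+100],None,fx=4,fy=4,interpolation=cv2.INTER_CUBIC)
cv2.imwrite('pics/c2.png',np.hstack([c(s,320,130),c(t,345,190)]))
"
```

```text
t 5.9 at [0.4838 0.0112 0.2609] F [ 0.3  0.4 -1.1] open 0.212 grip 59.0
shift [-0.0008  0.0009 -0.0001] turn [-0.     -0.      0.0012]
```

View pics/c2.png

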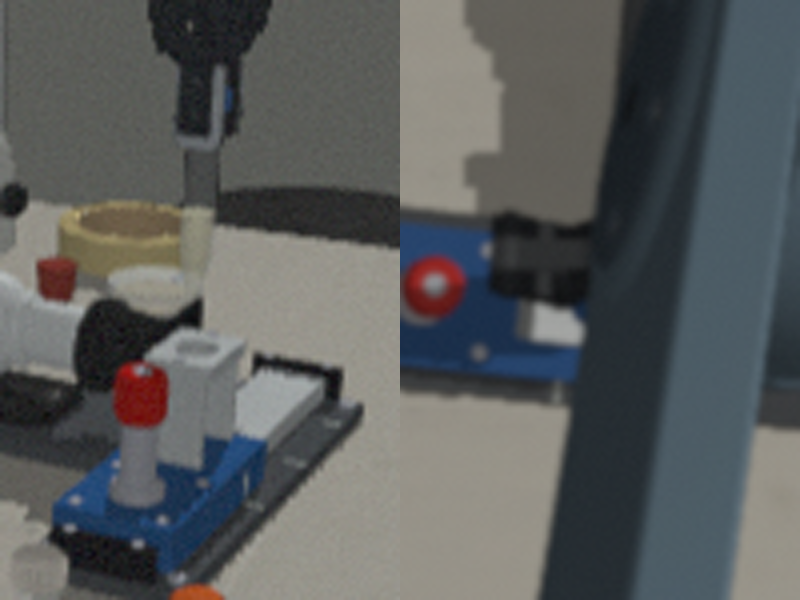

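Side crop (4×): the tube hangs from the fingers, with its axis from about (203,165) to the tip near (193,297). The ring hole is at (197,349). The top view of the hole is hidden by the arm. I'll check the axis numerically.

```bash
python3 -c "
from h import *
np.set_printoptions(precision=2,suppress=True)
p=ctrl.camera_params('side');M=np.linalg.inv(p['cam_to_world']);f=240/np.tan(np.radians(p['vertical_fov']/2))
for X in ([.4838,.010],[.4847,.0109],[.4858,.010],[.4838,.0130]):
  print(X)
  for z in(.086,.11,.15,.19):
    q=M[:3]@[*X,z,1];u=q[:2]/q[2]*f+[p['cx'],p['cy']];print(z,u,'crop',(u-[320,130]+.5)*4-.5)
s=cv2.imread('pics/s2.png').astype(int)
for v in range(166,208,3): print(v,s[v,362:378].sum(1)//3)
"
```

```text
[0.4838, 0.01]
0.086 [368.84 216.71] crop [196.88 348.35]
0.11 [369.5 204.9] crop [199.49 301.08]
0.15 [370.61 184.69] crop [203.95 220.24]
0.19 [371.76 163.8 ] crop [208.55 136.72]
[0.4847, 0.0109]
0.086 [368.26 216.79] crop [194.53 348.67]
0.11 [368.9  204.97] crop [197.11 301.38]
0.15 [370.01 184.75] crop [201.54 220.5 ]
0.19 [371.15 163.86] crop [206.11 136.94]
[0.4858, 0.01]
0.086 [367.85 216.56] crop [192.91 347.74]
0.11 [368.49 204.75] crop [195.47 300.5 ]
0.15 [369.59 184.55] crop [199.87 219.71]
0.19 [370.73 163.68] crop [204.4  136.23]
[0.4838, 0.013]
0.086 [368.37 217.21] crop [195.   350.32]
0.11 [369.02 205.36] crop [197.59 302.95]
0.15 [370.13 185.1 ] crop [202.04 221.92]
0.19 [371.28 164.17] crop [206.63 138.19]
166 [ 86  89  83  98  96  95  97 100 102 105 105  98  81  71  86  88]
169 [90 91 89 87 50 65 71 72 70 70 71 67 68 93 88 89]
172 [92 91 87 88 60 65 67 73 74 71 72 66 66 87 89 91]
175 [91 92 91 88 67 68 72 71 69 72 70 65 55 87 90 85]
178 [88 89 88 92 71 67 69 73 71 72 70 68 41 52 48 38]
181 [109  90  77  58  85  91  92 102  92  86  70  67  42  43  40  47]
184 [ 87  87  91 108 122 122 136 135 132 129 116  87  49  43  39  43]
187 [ 82  83  82 107 123 126 133 134 132 128 126 130 144 146 131 128]
190 [127 122 114 119 123 128 129 131 129 123 128 143 144 145 147 149]
193 [100 102  98 114 123 125 130 129 129 123 129 138 146 146 146 145]
196 [122 120 109 111 118 123 126 121 125 124 143 145 144 146 146 145]
199 [153 145 146 141 136 138 140 137 131 140 146 145 144 144 144 145]
202 [145 145 144 144 138 138 138 131 134 146 144 145 144 146 142 148]
205 [134 133 134 132 120 104  68  36  72 145 151 143 145 146 146 146]
```

>>> carry_out(steps=[-0.0018,0.001,0,0,0,0,0,-0.0018,0.001,0,0,0,0,0,-0.0018,0.001,0.015,0,0,0,0,-0.0018,0.001,0.03,0,0,0,0,-0.0018,0.001,0.04,0,0,0,0,-0.0018,0.001,0.048,0,0,0,0,-0.0018,0.001,0.054,0,0,0,0,-0.0018,0.001,0.054,0,0,0,0,-0.0018,0.001,0.054,0,0,0,0])

```text
time_s: 6.9
eef_pos: [0.4821, 0.0096, 0.2071]
eef_rot: [0.0, 1.0, -0.026, 0.0]
wrist_force: [0.2, -0.6, 0.7]
opening: 0.214
grasp_force: 59.0
```

```bash
python3 -c "
from h import *
rel([.482,.0102,.176],-93);print(ctrl.get_obs()['torque'])
s=ctrl.camera('side')[:,:,::-1]
cv2.imwrite('pics/s3.png',s)
cv2.imwrite('pics/c3.png',cv2.resize(s[140:260,330:420],None,fx=5,fy=5,interpolation=cv2.INTER_CUBIC))
"
```

```text
t 6.9 at [0.4821 0.0096 0.2071] F [ 0.2 -0.6  0.7] open 0.214 grip 59.0
shift [-0.0001 -0.0006  0.0311] turn [ 0.     -0.0003  0.0002]
[ 0.00150755  0.07930576 -0.03426844]
```

View pics/c3.png

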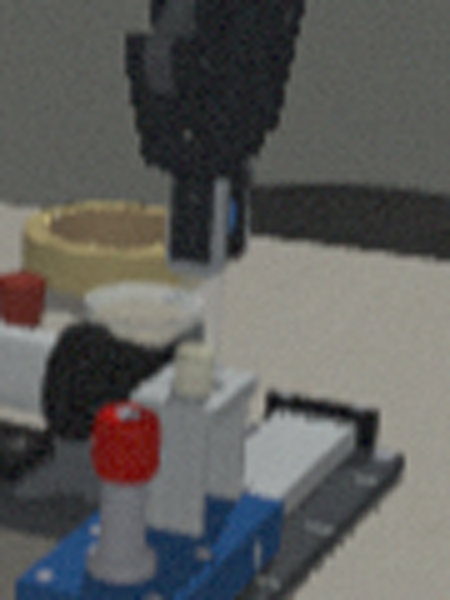

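The tube (crop (195,365)) has entered the ring with no side force, so I'll continue down to the seat.

>>> carry_out(steps=[0,-0.0004,0.01,0,0,0,0,0,-0.0004,0.02,0,0,0,0,0,-0.0004,0.026,0,0,0,0,0,-0.0004,0.03,0,0,0,0,0,-0.0004,0.03,0,0,0,0,0,-0.0004,0.03,0,0,0,0])

```text
time_s: 7.55
eef_pos: [0.4818, 0.0101, 0.1768]
eef_rot: [-0.0, 1.0, -0.026, -0.0]
wrist_force: [-0.8, -1.0, -0.8]
opening: 0.214
grasp_force: 59.2
```

```bash
python3 -c "
from h import *
rel([.482,.0102,.176],-93);print(ctrl.get_obs()['torque'])
"
```

```text
t 7.55 at [0.4818 0.0101 0.1768] F [-0.8 -1.  -0.8] open 0.214 grip 59.2
shift [ 0.0002 -0.0001  0.0008] turn [-0.0001  0.0004  0.0002]
[0.00857106 0.00341546 0.03175345]
```

>>> carry_out(steps=[0,0,0.0005,0,0,0,0,0,0,0.001,0,0,0,0,0,0,0.001,0,0,0,0,0,0,0.001,0,0,0,0])

```text
time_s: 7.95
eef_pos: [0.482, 0.0101, 0.1761]
eef_rot: [0.0, 1.0, -0.026, 0.0]
wrist_force: [0.5, 0.1, 1.9]
opening: 0.213
grasp_force: 59.2
```

>>> carry_out(steps=[0,0,0,0,0,0,0.55,0,0,0,0,0,0,0.55,0,0,0,0,0,0,0.55,0,0,0,0,0,0,0.55,0,0,0,0,0,0,0.55,0,0,-0.02,0,0,0,0.55,0,0,-0.05,0,0,0,0.55,0,0,-0.08,0,0,0,0.8,0,0,-0.08,0,0,0,0.8,0,0,-0.08,0,0,0,0.8,0,0,-0.08,0,0,0,0.8])

```text
time_s: 9.05
eef_pos: [0.4812, 0.0102, 0.2548]
eef_rot: [-0.0, 1.0, -0.026, -0.001]
wrist_force: [0.0, -1.2, -1.1]
opening: 0.8
grasp_force: 0.0
```

```bash
python3 -c "
from h import *
rel([.4892,.0755,.25],-4.95)
s=ctrl.camera('side')[:,:,::-1]
cv2.imwrite('pics/s4.png',s)
cv2.imwrite('pics/c4.png',cv2.resize(s[140:260,330:420],None,fx=5,fy=5,interpolation=cv2.INTER_CUBIC))
"
```

```text
t 9.05 at [0.4812 0.0102 0.2548] F [ 0.  -1.2 -1.1] open 0.8 grip 0.0
shift [ 0.0045 -0.0656  0.0048] turn [-1.7000e-03  1.2000e-03 -1.5366e+00]
```

View pics/c4.png

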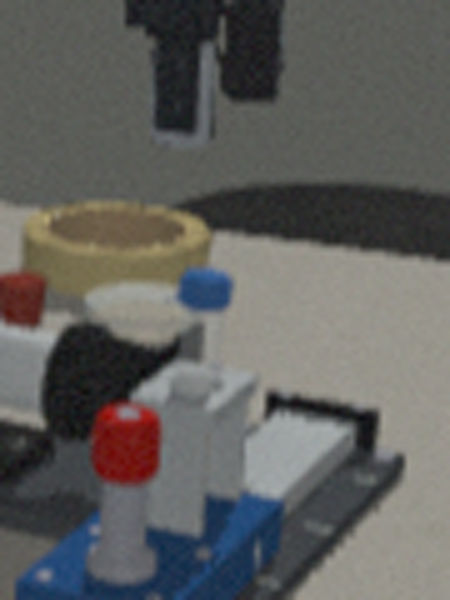

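Side crop: the tube stands in the holder with its blue cap at (206,289). That gives a cap centre height of about 0.124 m, so it is seated. Next is the knob.

>>> carry_out(steps=[0.005,-0.02,0,0,0,-0.14,1,0.005,-0.04,0,0,0,-0.28,1,0.005,-0.065,0,0,0,-0.42,1,0.005,-0.065,0,0,0,-0.56,1,0.005,-0.065,0,0,0,-0.7,1,0.005,-0.065,0,0,0,-0.84,1,0.005,-0.065,0,0,0,-0.98,1,0.005,-0.065,0,0,0,-1.12,1,0.005,-0.065,0,0,0,-1.26,1,0.005,-0.065,0,0,0,-1.4,1,0.005,-0.065,0,0,0,-1.537,1,0.005,-0.065,0,0,0,-1.537,1,0.005,-0.065,0,0,0,-1.537,1,0.005,-0.065,0,0,0,-1.537,1,0.005,-0.065,0,0,0,-1.537,1])

```text
time_s: 10.6
eef_pos: [0.4902, 0.0747, 0.2557]
eef_rot: [-0.0, 0.737, 0.675, -0.0]
wrist_force: [-0.5, -0.5, 0.4]
opening: 0.996
grasp_force: 0.0
```

```bash
python3 -c "
from h import *
rel([.4893,.0752,.139],-4.95);print(ctrl.get_obs()['q'])
s=cv2.imread('pics/s4.png');r=blob(s,(0,150,60),(4,255,255),(340,215,35,30));print(r,plane('side',*r[1],.0843))
"
```

```text
t 10.6 at [0.4902 0.0747 0.2557] F [-0.5 -0.5  0.4] open 0.996 grip 0.0
shift [ 0.0004 -0.0009  0.1167] turn [-0.0004 -0.     -0.0012]
[-8.85661135e-02  5.36022274e-02  1.85020751e+00  2.58455907e-06
  1.23817221e+00 -9.53513723e-04]
((np.float64(354.5), np.float64(228.0)), (np.float64(354.709219858156), np.float64(228.45390070921985)), [14, 17, 141]) [0.49002173 0.07541207 0.0843    ]
```

>>> carry_out(steps=[0.0004,-0.0008,0.03,0,0,0,1,0.0004,-0.0008,0.06,0,0,0,1,0.0004,-0.0008,0.09,0,0,0,1,0.0004,-0.0008,0.108,0,0,0,1,0.0004,-0.0008,0.116,0,0,0,1,0.0004,-0.0008,0.116,0,0,0,1,0.0004,-0.0008,0.116,0,0,0,1,0.0004,-0.0008,0.116,0,0,0,1])

```text
time_s: 11.4
eef_pos: [0.4905, 0.0751, 0.1412]
eef_rot: [0.001, 0.737, 0.676, 0.001]
wrist_force: [-0.2, -0.3, -0.7]
opening: 1.002
grasp_force: 0.0
```

>>> carry_out(steps=[0,0,0,0,0,0,0,0,0,0,0,0,0,0,0,0,0,0,0,0,0,0,0,0,0,0,0,0,0,0,0,0,0,0,0,0,0,0,0,0,0,0,0,0,0,0,0,0,0,0,0,0,0,0,0,0])

```text
time_s: 12.2
eef_pos: [0.4896, 0.0752, 0.14]
eef_rot: [0.0, 0.737, 0.676, 0.0]
wrist_force: [-0.8, -0.2, 3.6]
opening: 0.26
grasp_force: 58.6
```

```bash
python3 -c "
from h import *
rel([.4893,.0752,.139],-4.95)
"
```

```text
t 12.2 at [0.4896 0.0752 0.14  ] F [-0.8 -0.2  3.6] open 0.26 grip 58.6
shift [-0.     -0.0003  0.001 ] turn [ 0.0002 -0.      0.0005]
```

>>> carry_out(steps=[0,0,-0.004,0,0,0,0,0,0,-0.008,0,0,0,0,0,0,-0.012,0,0,0,0,0,0,-0.012,0,0,0,0,0,0,-0.012,0,0,0,0])

```text
time_s: 12.7
eef_pos: [0.4895, 0.0752, 0.1518]
eef_rot: [0.0, 0.737, 0.676, 0.0]
wrist_force: [2.3, 0.4, -4.9]
opening: 0.262
grasp_force: 59.0
```

```bash
python3 -c "
from h import *
d=np.array([.0863,.9963]);o=ctrl.get_obs()['eef_pos']
rel([*(o[:2]-.06*d),o[2]],-4.95)
s=ctrl.camera('side')[:,:,::-1]
r=blob(s,(0,150,60),(4,255,255),(340,205,35,40));print(r)
"
```

```text
t 12.7 at [0.4895 0.0752 0.1518] F [ 2.3  0.4 -4.9] open 0.262 grip 59.0
shift [-0.06 -0.   -0.  ] turn [ 0.0002 -0.      0.0004]
((np.float64(353.5), np.float64(222.5)), (np.float64(353.39473684210526), np.float64(222.83333333333334)), [10, 16, 114])
```

>>> carry_out(steps=[-0.002,0,0,0,0,0,0,-0.005,0,0,0,0,0,0,-0.009,0,0,0,0,0,0,-0.013,0,0,0,0,0,0,-0.017,0,0,0,0,0,0,-0.021,0,0,0,0,0,0,-0.025,0,0,0,0,0,0,-0.029,0,0,0,0,0,0,-0.033,0,0,0,0,0,0,-0.037,0,0,0,0,0,0,-0.041,0,0,0,0,0,0,-0.045,0,0,0,0,0,0,-0.049,0,0,0,0,0,0,-0.053,0,0,0,0,0,0,-0.056,0,0,0,0,0,0,-0.0585,0,0,0,0,0,0,-0.06,0,0,0,0,0,0,-0.06,0,0,0,0,0,0,-0.06,0,0,0,0,0,0,-0.06,0,0,0,0,0,0])

```text
time_s: 14.75
eef_pos: [0.4844, 0.0153, 0.1519]
eef_rot: [0.0, 0.737, 0.676, -0.0]
wrist_force: [2.4, -1.6, -5.1]
opening: 0.261
grasp_force: 59.0
```

```bash
python3 -c "
from h import *
d=np.array([.0863,.9963]);o=np.array([.4895,.0752])-.06*d
rel([*o,.140],-4.95)
"
```

```text
t 14.75 at [0.4844 0.0153 0.1519] F [ 2.4 -1.6 -5.1] open 0.261 grip 59.0
shift [ 0.0002 -0.0001  0.0119] turn [-0.      0.0004  0.0005]
```

>>> carry_out(steps=[0,0,0.003,0,0,0,0,0,0,0.006,0,0,0,0,0,0,0.009,0,0,0,0,0,0,0.012,0,0,0,0,0,0,0.012,0,0,0,0,0,0,0.012,0,0,0,0])

```text
time_s: 15.35
eef_pos: [0.4844, 0.0154, 0.1401]
eef_rot: [0.0, 0.737, 0.676, -0.0]
wrist_force: [-0.5, -0.7, 1.1]
opening: 0.262
grasp_force: 60.1
```

>>> carry_out(steps=[0,0,0.001,0,0,0,0,0,0,0.002,0,0,0,0,0,0,0.002,0,0,0,0,0,0,0.002,0,0,0,0])

```text
time_s: 15.75
eef_pos: [0.4846, 0.0154, 0.1395]
eef_rot: [0.0, 0.737, 0.676, -0.0]
wrist_force: [-6.4, 0.2, 17.1]
opening: 0.261
grasp_force: 61.6
```

>>> carry_out(steps=[0,0,0.0005,0,0,0,0,0,0,0.0007,0,0,0,0,0,0,0.0007,0,0,0,0,0,0,0.0007,0,0,0,0,0,0,0.0007,0,0,0,0])

```text
time_s: 16.25
eef_pos: [0.4847, 0.0154, 0.1394]
eef_rot: [0.0, 0.737, 0.676, -0.0]
wrist_force: [-8.8, -0.4, 21.9]
opening: 0.26
grasp_force: 61.9
```

```bash
python3 -c "
from h import *
rel([.4844,.0154,.14],-4.95)
s=ctrl.camera('side')[:,:,::-1];t=ctrl.camera('top')[:,:,::-1]
b=blob(s,(100,130,50),(125,255,255),(370,170,35,32));print(b,plane('side',*b[1],.1235))
c=lambda im,x,y:cv2.resize(im[y:y+150,x:x+100],None,fx=4,fy=4,interpolation=cv2.INTER_CUBIC)
cv2.imwrite('pics/c5.png',np.hstack([c(s,330,140),c(t,340,190)]))
"
```

```text
t 16.25 at [0.4847 0.0154 0.1394] F [-8.8 -0.4 21.9] open 0.26 grip 61.9
shift [-0.     -0.0003 -0.0006] turn [0.0002 0.0004 0.0009]
((np.float64(384.5), np.float64(189.0)), (np.float64(384.6666666666667), np.float64(189.23809523809524)), [4, 7, 21]) [ 0.473893   -0.05759616  0.1235    ]
```

View pics/c5.png

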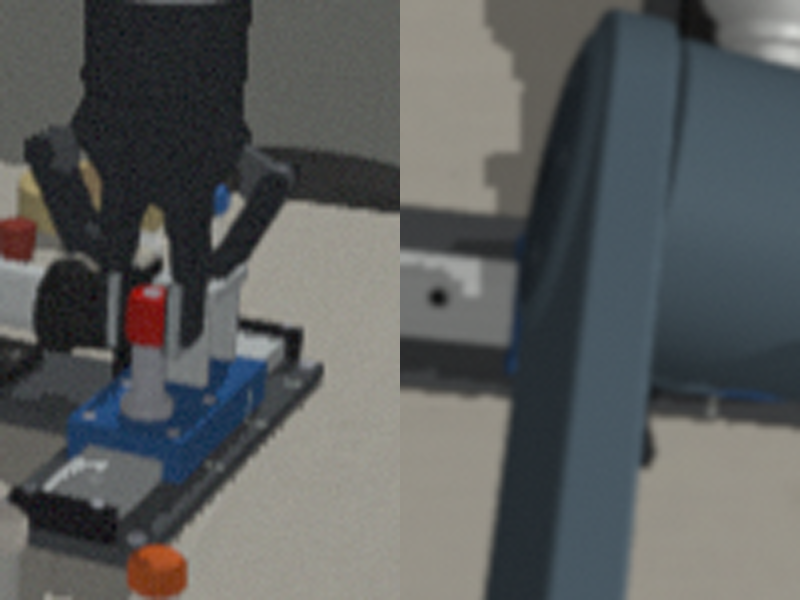

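The carriage stands one hole along, with the freed loading hole visible at (438,297) in the top crop. The knob sits just above its housing (side crop (148,320)), the blue cap stands in the holder, and about 22 N is pressing down.

```bash
python3 -c "
from bench import ctrl
print(ctrl.hand_in())"
```

```text
the job is handed in; nothing more can be done
None
```

The job is handed in at about 16 s: the blue-capped tube is in the holder before the lamp and the pin is home in the next hole. The gripper still holds the knob, pressing down with about 22 N, and I never touched the other two tubes. No verdict came back, and the arm hid the seated tube from the top camera in the last picture.

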